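Fetch the spare carton from behind the bottle

TASK

In one of the two grey stock bins a small thick carton is hidden behind the white screw-cap plastic bottle. First lift that bottle out and stand it upright on the bare bench, then take the small carton from behind where it stood and lay it in the empty steel tray, flat on the tray's floor and the same way up. Never let the bottle fall over, and leave both at rest there.

Things in the scene. Friction and masses are not known exactly. Their poses are not given: they have to be found in the camera images.
- white_bottle: White plastic screw-cap bottle, upright at the front of stock_bin: 125 mm tall, body 60 mm across up to 95 mm height, cap 31 mm across from 107 mm up. Origin: centre of its underside, z up. Grip the body 70 to 90 mm up, fingers to its left and right (the bin's y): the carton is close behind. Bare bench for it (z = 0): x 0.42 to 0.46, y -0.04 to 0.22. The brown glass bottle is not it.
- small_carton: Small closed carton lying flat in stock_bin, some 6 mm behind the bottle. Along its x 45 mm (-21 to +24 mm from the origin), along its y 60 mm, 30 mm tall. Origin: about the centre of its underside, z up. Grip it across the 45 mm; with the bottle gone fingers fit before and behind it. The longer, flatter carton (50 x 82 x 22 mm) in the other bin is not it.
- steel_tray: Empty shallow steel tray, fixed on the bench left of the bins: 150 mm (its x) by 140 mm (its y) outside, walls 3 mm thick, rolled rim 17 mm high. Origin: centre of its underside, z up; inner floor 6 mm above it.
- stock_bin: Grey plastic bin holding the white bottle (towards its -x, the robot's side) and the small carton (towards its +x), fixed. 164 mm (its x) by 112 mm (its y) outside, walls 4 mm thick, 24 mm high. Origin: centre of its underside; inner floor 6 mm above. Its twin, 0.2 m to the left or right, holds a brown stoppered glass bottle, 64 x 152 mm, and a flat carton.
Mind the look-alikes: they are no part of the job. Leave any orange look-alike of the white_bottle alone. Leave any blue or green look-alike of the small_carton alone.

How it is judged:
By the outcome, as a careful person would: the job done as asked, in the order asked, and still so for the second after the job is handed in, with the robot touching nothing.
It also fails if it takes over 69 s, if anything falls off the work surface, if the arm or the gripper's body presses on something with over 40 N, if the wrist force passes 120 N, or if a joint passes its speed limit or range.

ROBOT

A 6-joint arm with a two-finger parallel gripper is mounted at the origin on a cart in front of the work surface, level with it; the furniture and walls round the work are solid. World frame = base frame: x ahead of the robot, y to its left, z up, the work surface at z = 0. Lengths are in m, angles in degrees, forces in N, time in s.
With the tool pointing down it reaches from about 0.4 to 0.825 m from the base axis. Payload 7 kg.
Tool frame: the origin (TCP) lies on the centre line of the jaws, within the pads' length; the fingertips stand r.nose_length ahead of it and the grasp point (between the pads) lies 2 mm behind it (r.nose_length is the distance from the TCP to the fingertips, in m); z points along the fingers, y is the direction in which the jaws open and shut (so a half turn about z gives the same grasp; the last joint's range is limited). The gripper opens to 88 mm and grips with 3 to 60 N. Pads are 19 mm wide; open, the fingers measure 130 mm over their backs; the gripper's body (78 mm by 193 mm) begins 47 mm behind the grasp point.
Start: joints at [86.465, 20.546, 0.682, 0, -70.136, -16.507], TCP at [0.231, 0.634, 0.244] pointing down, gripper open.
Joint ranges: [-176.03, 176.03], [-82.01, 121.73], [-58.28, 71.71], [-173.87, 95.51], [-174.79, -0.11], [-173.66, 173.66]. Speed limits (degrees/s): [136.94, 136.94, 172.46, 180, 180, 180].

INTERFACE

Orientations are given as [roll, pitch, yaw] about the fixed x, y, z axes, in that order (R = Rz(yaw) Ry(pitch) Rx(roll)).
In Python, from plant import r gives the robot as it stands.
- The arm moves only by the tool apply_moves, never from a script. Its argument "targets" is a list of rows, each a list of 3 entries, a list of its own where there are three numbers: the shift along the tool's x, y, z scaled (see below), then the turn, a rotation vector about the tool's x, y, z scaled (see below), then the finger opening in mm, from 0 to 87.6. A call has 1 to 5 rows; each row shifts and turns the pose as measured when the row begins, along the tool's axes as they then stand; what a row does not reach is not made up. The controller multiplies each number of a shift by 0.04 m and each number of a turn by 8 degrees. A row lasts 1/10 s, in which the tool goes at most 50 mm and 8.59 degrees, less where a joint would pass 70% of its speed; a pose out of reach is approached as far as the arm can. A call with a number of a shift or a turn outside -1 to 1 is refused whole. A call with a gripper value outside its range is refused whole. The fingers move at their own pace and stop on an object; "squeeze" is the grip in N (left out, the last holds). Time passes only in rows, so rows that do not move let the fingers close. It gives the time, the measured TCP pose, the force and the opening at its end, in the units of the state.
- r.get_state(): the state, without advancing time (a new reading comes with each control period).
- r.capture(name): name is "side" or "top" or "wrist"; returns a dict with "img" (420x560x3 uint8, blue, green, red), "z_map" (420x560 float32, m along the optical axis (not along the pixel's ray), 0 where there is no reading), "fx", "fy", "cx", "cy" (pixels), "camera_from_world" (4x4, takes a point from world to camera coordinates); the wrist camera has in their place "mount" (4x4, takes a point from camera to tool coordinates, whose origin is the TCP and whose axes are the flange's). Camera axes: x right, y up, looking along -z (the intrinsics and any distortion apply to the point x, -y, -z); pixel columns grow to the right and rows downward; lengths in m; the calibration is good to about 2 mm. A picture is of the moment at which its call begins: read the wrist's pose just before it.
- r.close_job(): hands the job in, once; it reports no verdict.
The state is a dict: "time_s": time; "joints": joint angles; "qd": joint speeds; "joint_torque": joint torques, N m; "tcp_pos": TCP position; "eef_rot": TCP orientation; "contact_force": force on the tool from outside, world axes, zero at the start; "moment": the same for the moment, N m; "gripper_width": finger opening in m.
Only numpy, scipy, OpenCV 4.12 (cv2) and the standard library are available. Lean on these libraries where they do the work, as an engineer would, in place of code of your own. Each camera call takes 0.05 s, during which the arm holds its last target.

## Working session

There is one attempt and no reset: what is moved stays moved. The work goes in short steps, Python scripts to look and compute and a tool call to move; the robot and the scene stay as the last step left them, time stands still between calls to the robot, and variables do not carry over. Pictures are saved under pics/ and viewed, and the job is handed in when it is done.

Besides the shell and the picture viewer there is one more tool, called in YAML: its name, and indented under it one key for each argument. apply_moves: Moves the arm, as the interface text tells. Its arguments: {"type":"object","properties":{"targets":{"type":"array","items":{"type":"array"}},"squeeze":{"type":"number"}},"required":["targets"]}

```bash
mkdir -p pics; ls; cat > h.py <<'E'
import numpy as np, cv2
from plant import r
from scipy.spatial.transform import Rotation as R
def Tt(s=None):
    s=s or r.get_state(); T=np.eye(4); T[:3,:3]=R.from_euler('xyz',s['eef_rot'],degrees=True).as_matrix(); T[:3,3]=s['tcp_pos']; return T
def cap(n,f=None):
    s=r.get_state(); c=r.capture(n)
    c['wc']=np.linalg.inv(c['camera_from_world']) if n!='wrist' else Tt(s)@np.array(c['mount'])
    if f: cv2.imwrite('pics/'+f,c['img'])
    return c
def cloud(c):
    z=c['z_map']; v,u=np.mgrid[:z.shape[0],:z.shape[1]]
    p=np.stack([(u-c['cx'])/c['fx']*z,-(v-c['cy'])/c['fy']*z,-z,np.ones_like(z)],-1)@c['wc'].T
    p=p[...,:3]; p[z<=0]=np.nan; return p
def ray(c,u,v,h):
    d=c['wc'][:3,:3]@np.array([(u-c['cx'])/c['fx'],-(v-c['cy'])/c['fy'],-1]); o=c['wc'][:3,3]
    return o+d*(h-o[2])/d[2]
E
python3 - <<'E'
from h import *
s=r.get_state(); print(s, r.nose_length)
for n in ['side','top','wrist']:
    c=cap(n,n+'0.png'); np.savez('/tmp/'+n+'0.npz',**c); print(n,c.keys(),c['fx'],c['wc'].round(3).tolist())
E
```

```text
pics
{'time_s': 0.0, 'joints': array([ 8.64645436e+01,  2.05933564e+01,  6.32476990e-01, -1.95102497e-02,
       -7.01341205e+01, -1.65093448e+01]), 'qd': array([ 0.10027888, -0.00277609, -0.13523578, -0.11026659,  0.00125051,
        0.06261971]), 'joint_torque': array([ 2.01142997e-03, -5.82726932e+01,  2.93052131e+01,  6.99669465e+00,
        7.07954750e-03, -1.52750772e-04]), 'tcp_pos': array([0.23120103, 0.63368009, 0.24259303]), 'eef_rot': array([ 1.79903704e+02, -9.41441046e-03, -2.00514385e+01]), 'contact_force': array([ 0.41685061, -0.28586254, -0.26241331]), 'moment': array([ 0.03652575, -0.00683149,  0.00300144]), 'gripper_width': 0.08751241837385243} 0.017
side dict_keys(['img', 'z_map', 'fx', 'fy', 'cx', 'cy', 'camera_from_world', 'wc']) 435.5229213282625 [[-0.953, 0.197, -0.231, 0.379], [-0.303, -0.576, 0.759, 0.897], [0.016, 0.794, 0.608, 0.623], [0.0, 0.0, 0.0, 1.0]]
top dict_keys(['img', 'z_map', 'fx', 'fy', 'cx', 'cy', 'camera_from_world', 'wc']) 463.50695028555816 [[0.101, 0.971, -0.219, 0.371], [-0.995, 0.099, -0.018, 0.196], [0.004, 0.22, 0.976, 1.123], [0.0, 0.0, 0.0, 1.0]]
wrist dict_keys(['img', 'z_map', 'fx', 'fy', 'cx', 'cy', 'mount', 'wc']) 306.5834410253253 [[-0.344, 0.9, 0.269, 0.306], [-0.939, -0.33, -0.097, 0.608], [0.001, -0.286, 0.958, 0.383], [0.0, 0.0, 0.0, 1.0]]
```

View pics/top0.png

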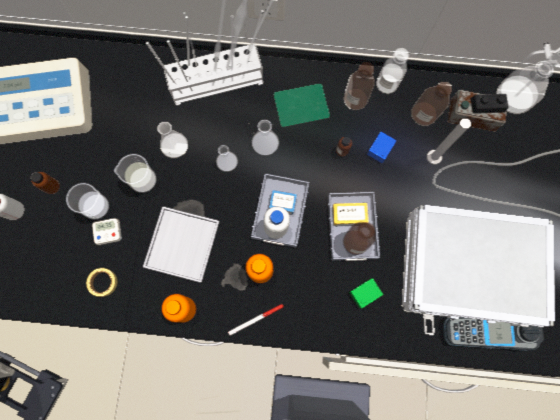

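View pics/side0.png

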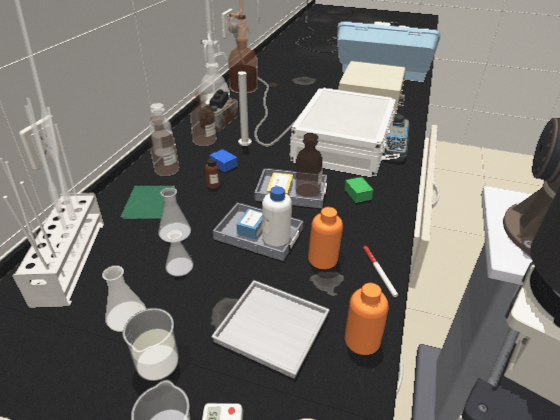

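```bash
python3 - <<'E'
from h import *
c=dict(np.load('/tmp/top0.npz')); s=dict(np.load('/tmp/side0.npz'))
a=cv2.resize(c['img'][165:340,140:400],(780,525),interpolation=cv2.INTER_CUBIC); cv2.imwrite('pics/ctop.png',a)
b=cv2.resize(s['img'][160:360,190:390],(600,600),interpolation=cv2.INTER_CUBIC); cv2.imwrite('pics/cside.png',b)
p=cloud(c)
for n,u,v in [('cap',277,218),('carton',284,200),('orange',260,267),('orange2',178,308),('blackthing',235,278),('pen',255,320),('tray',182,243),('bench',300,290),('other',350,212)]:
    print(n,np.nanmedian(p[v-2:v+3,u-2:u+3],(0,1)).round(3), ray(c,u,v,0).round(3))
E
```

```text
cap [0.588 0.214 0.13 ] [0.617 0.216 0.   ]
carton [0.655 0.203 0.035] [0.664 0.203 0.   ]
orange [0.478 0.239 0.124] [0.492 0.245 0.   ]
orange2 [0.375 0.402 0.121] [0.375 0.428 0.   ]
blackthing [ 0.459  0.302 -0.001] [0.459 0.302 0.   ]
pen [0.366 0.243 0.008] [0.366 0.243 0.   ]
tray [0.53  0.44  0.005] [0.531 0.441 0.   ]
bench [0.446 0.143 0.   ] [0.446 0.143 0.   ]
other [0.643 0.041 0.029] [0.65  0.037 0.   ]
```

View pics/ctop.png

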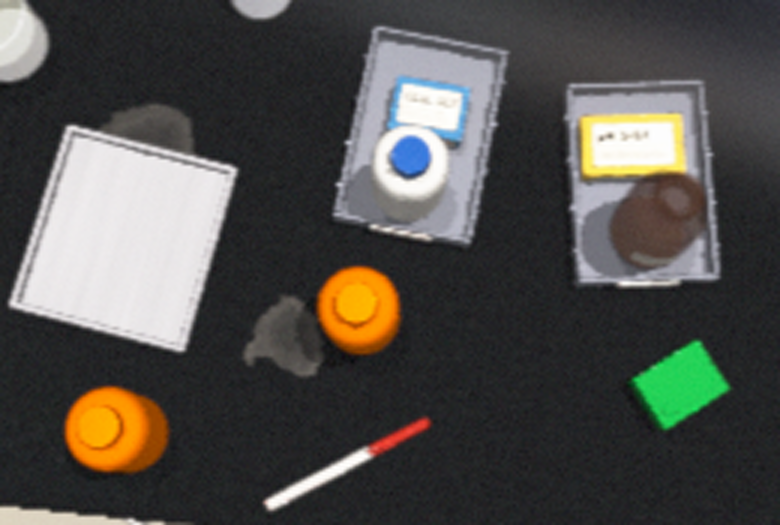

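View pics/cside.png

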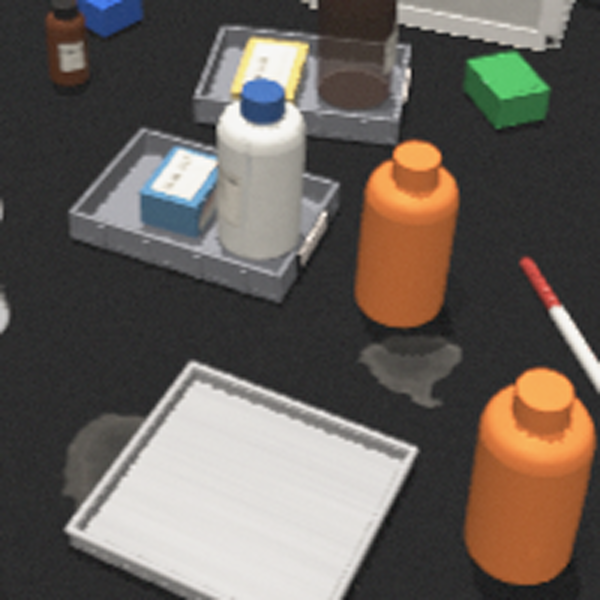

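View pics/wrist0.png

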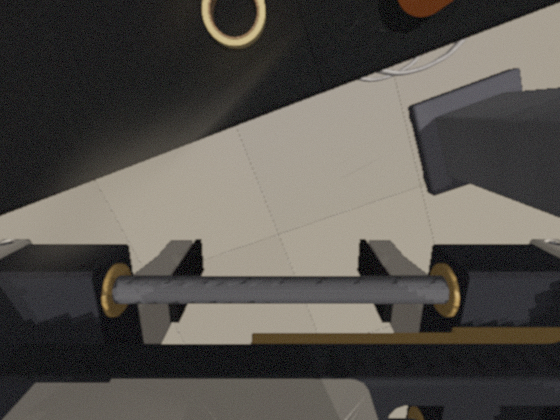

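```bash
cat > m.py <<'E'
from h import *
c=dict(np.load('/tmp/top0.npz')); s=dict(np.load('/tmp/side0.npz'))
def cen(c,m): 
    n,l,st,ce=cv2.connectedComponentsWithStats(m.astype(np.uint8)); 
    return l,st,ce
def blue(c): 
    h=cv2.cvtColor(c['img'],cv2.COLOR_BGR2HSV); return (h[...,0]>95)&(h[...,0]<125)&(h[...,1]>120)&(h[...,2]>60)
for nm,c in (('top',c),('side',s)):
    p=cloud(c); l,st,ce=cen(c,blue(c))
    for i in range(1,len(st)):
        if st[i,4]<40: continue
        q=p[l==i]; print(nm,ce[i].round(1),st[i].tolist(),'med',np.nanmedian(q,0).round(3),'z98',np.nanpercentile(q[:,2],98).round(3))
    # bottle: points in region z 0.03..0.1
    P=p.reshape(-1,3); g=P[(abs(P[:,0]-.585)<.045)&(abs(P[:,1]-.212)<.05)&(P[:,2]>.05)]
    for a,b in ((.05,.07),(.07,.095),(.112,.126),(.126,.14)):
        q=g[(g[:,2]>a)&(g[:,2]<b)]
        if len(q)>20:
            from scipy.optimize import least_squares
            f=least_squares(lambda t:np.hypot(q[:,0]-t[0],q[:,1]-t[1])-t[2],[.585,.21,.03])
            print('  z',a,len(q),'mean',q.mean(0).round(4),'circ',f.x.round(4))
    # walls/rim pts of bin and tray: minAreaRect
    for nme,(x0,x1,y0,y1),(za,zb) in (('bin',(.5,.73,.13,.29),(.018,.03)),('tray',(.42,.65,.34,.54),(.012,.022)),('carton',(.61,.69,.16,.25),(.033,.041)),('orange',(.43,.53,.19,.29),(.03,.1)),('orange2',(.32,.43,.35,.45),(.03,.1)),('green',(.38,.5,-.05,.08),(.015,.05)),('brown',(.5,.65,-.05,.1),(.05,.15))):
        q=P[(P[:,0]>x0)&(P[:,0]<x1)&(P[:,1]>y0)&(P[:,1]<y1)&(P[:,2]>za)&(P[:,2]<zb)]
        if len(q)>10:
            rc=cv2.minAreaRect((q[:,:2]*1000).astype(np.float32)); print('  ',nme,len(q),np.round(rc[0],1),np.round(rc[1],1),round(rc[2],1),'zmed',np.median(q[:,2]).round(4), 'zmax',q[:,2].max().round(3))
E
python3 m.py
```

```text
top [44.6 80.6] [0, 70, 71, 25, 702] med [0.898 0.829 0.057] z98 0.063
top [ 47.5 101.1] [44, 99, 8, 6, 40] med [0.846 0.818 0.05 ] z98 0.053
top [ 17.2 105. ] [13, 103, 9, 6, 41] med [0.828 0.89  0.051] z98 0.053
top [ 33.5 113.7] [30, 111, 8, 6, 41] med [0.811 0.847 0.047] z98 0.05
top [381.3 146.7] [367, 131, 30, 32, 545] med [ 0.819 -0.027  0.03 ] z98 0.034
top [276.5 216.9] [271, 211, 12, 13, 127] med [0.59  0.215 0.13 ] z98 0.134
top [496.6 335.5] [483, 320, 32, 26, 198] med [ 0.386 -0.29   0.038] z98 0.043
  z 0.05 39 mean [0.5702 0.2171 0.0604] circ [0.5931 0.2172 0.0299]
  z 0.07 45 mean [0.5682 0.2174 0.0849] circ [0.593  0.2169 0.03  ]
  z 0.112 74 mean [0.5883 0.2166 0.115 ] circ [0.5949 0.2164 0.0186]
  z 0.126 140 mean [0.592  0.216  0.1301] circ [0.5918 0.2159 0.0099]
   bin 443 [634.6 211.1] [116.3 167. ] 84.8 zmed 0.0231 zmax 0.03
   tray 507 [527.4 441.3] [145.2 154.9] 81.4 zmed 0.0151 zmax 0.022
   carton 378 [653.3 207.1] [59.7 44.3] 85.1 zmed 0.0361 zmax 0.041
   orange 149 [481.3 243.8] [58.4 58.2] 50.7 zmed 0.0954 zmax 0.1
   orange2 231 [375.3 415.1] [58.7 58.
[... 358 characters left out ...]
c [0.5931 0.2181 0.0304]
  z 0.07 285 mean [0.5857 0.2409 0.0823] circ [0.5926 0.2177 0.0302]
  z 0.112 101 mean [0.5894 0.228  0.1187] circ [0.5922 0.2175 0.0152]
  z 0.126 106 mean [0.5912 0.2199 0.1287] circ [0.5911 0.2194 0.0102]
   bin 696 [606.6 217.7] [116.9 223. ] 83.3 zmed 0.0217 zmax 0.03
   tray 885 [526.9 443.4] [146.1 154.8] 81.3 zmed 0.0144 zmax 0.018
   carton 332 [642.4 210.3] [62.  65.8] 85.5 zmed 0.0347 zmax 0.04
   orange 894 [478.8 254.9] [58.4 45.5] 26.8 zmed 0.0688 zmax 0.1
   orange2 1211 [373.3 427.8] [60.1 43.9] 9.2 zmed 0.0701 zmax 0.1
   green 372 [453.1  -7. ] [48.6 64.4] 38.2 zmed 0.0275 zmax 0.031
   brown 910 [572.2  34.4] [64.3 48.1] 12.3 zmed 0.0959 zmax 0.15
```

Candidates for the bottle: white with blue cap at top px (277,217); orange at (260,268) and (178,308); brown at (359,240). Only the first is white with a screw cap, standing in a grey bin. Candidates for the carton: white-labelled blue-edged at (284,200) in that bin; plain blue (382,146), plain green (367,293) and the yellow flat one (350,212). The first is right: it lies behind the white bottle and measures 44x60x30 mm. The crops confirm both. The bottle axis is at (0.593, 0.217), the carton at (0.653, 0.207) with yaw -5, and the tray at (0.527, 0.442) with yaw -8.6.

apply_moves:
  targets:
    - [[0.85,0.48,0],[0,0,-0.95],87]
    - [[0.85,0.4,0],[0,0,-0.95],87]
    - [[0.9,0.3,0],[0,0,0],87]
    - [[0.9,0.3,0],[0,0,0],87]
    - [[0.9,0.3,0],[0,0,0],87]
  squeeze: 25

```text
time_s: 0.65
tcp_pos: [0.3913, 0.5359, 0.2409]
eef_rot: [179.8, 0.1, -3.8]
contact_force: [0.5, 0.5, 0.1]
gripper_width: 0.0871
```

```bash
cat > go.py <<'E'
import sys
from h import *
# usage x y z yaw : prints remaining move in row units (40 mm, 8 deg)
t=np.array(list(map(float,sys.argv[1:4]))); yaw=float(sys.argv[4]); s=r.get_state(); T=Tt(s)
d=T[:3,:3].T@(t-T[:3,3]); G=R.from_euler('xyz',[180,0,yaw],degrees=True)
w=(R.from_matrix(T[:3,:3]).inv()*G).as_rotvec(degrees=True)
print('t',round(s['time_s'],2),'pos',s['tcp_pos'].round(4),'rot',s['eef_rot'].round(2),'w',round(s['gripper_width'],4),'F',s['contact_force'].round(1),'j',s['joints'].round(0))
print('shift units',(d/.04).round(2),'turn units',(w/8).round(2))
E
python3 go.py .593 .217 .244 -5
```

```text
t 0.65 pos [0.3913 0.5359 0.2409] rot [ 1.7979e+02  8.0000e-02 -3.7900e+00] w 0.0871 F [0.5 0.5 0.1] j [ 71.  20.  -1.  -0. -70.  16.]
shift units [ 5.56  7.62 -0.06] turn units [0.03 0.01 0.15]
```

apply_moves:
  targets:
    - [[0.56,0.78,0],[0,0,0.15],87]
    - [[0.56,0.78,0],[0,0,0],87]
    - [[0.56,0.78,0],[0,0,0],87]
    - [[0.56,0.78,0],[0,0,0],87]
    - [[0.56,0.78,0],[0,0,0],87]

```text
time_s: 1.15
tcp_pos: [0.4946, 0.3652, 0.2385]
eef_rot: [179.6, 0.2, -5.1]
contact_force: [0.8, 0.2, 0.6]
gripper_width: 0.0867
```

```bash
python3 go.py .593 .217 .244 -5
```

```text
t 1.15 pos [0.4946 0.3652 0.2385] rot [ 1.7957e+02  1.7000e-01 -5.0700e+00] w 0.0867 F [0.8 0.2 0.6] j [ 55.  15.  -7.   0. -68.  30.]
shift units [ 2.78  3.47 -0.12] turn units [ 0.05  0.02 -0.01]
```

apply_moves:
  targets:
    - [[0.6,0.75,0],[0.05,0,0],87]
    - [[0.6,0.75,0],[0,0,0],87]
    - [[0.6,0.75,0],[0,0,0],87]
    - [[0.6,0.75,0],[0,0,0],87]
    - [[0.4,0.5,0],[0,0,0],87]

```text
time_s: 1.65
tcp_pos: [0.5966, 0.2074, 0.2376]
eef_rot: [179.9, 0.3, -5.1]
contact_force: [0.1, 0.7, 0.2]
gripper_width: 0.0873
```

```bash
python3 go.py .593 .217 .18 -5; python3 -c "
from h import *
cap('wrist','w1.png')"
```

```text
t 1.65 pos [0.5966 0.2074 0.2376] rot [179.93   0.25  -5.11] w 0.0873 F [0.1 0.7 0.2] j [ 37.  17.  -5.  -0. -68.  48.]
shift units [-0.1  -0.23  1.44] turn units [ 0.01  0.03 -0.01]
```

View pics/w1.png

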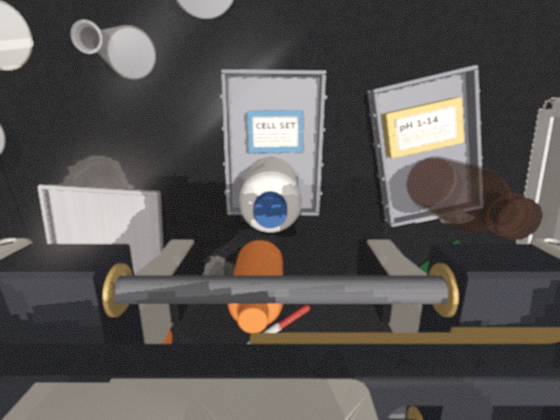

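```bash
python3 go.py .593 .217 .17 -5; python3 -c "
from h import *
c=cap('wrist'); p=cloud(c)
h=cv2.cvtColor(c['img'],cv2.COLOR_BGR2HSV); m=(h[...,0]>95)&(h[...,0]<125)&(h[...,1]>120)&(h[...,2]>60)
mm=m.copy(); mm[:180]=0
v,u=np.nonzero(mm); print('cap',u.mean(),v.mean(),ray(c,(u.min()+u.max())/2,(v.min()+v.max())/2,.128),np.nanmedian(p[mm],0))
P=p.reshape(-1,3);q=P[(abs(P[:,0]-.65)<.05)&(abs(P[:,1]-.207)<.045)&(P[:,2]>.031)&(P[:,2]<.042)]
print(cv2.minAreaRect((q[:,:2]*1000).astype(np.float32)))
g=P[(abs(P[:,0]-.593)<.045)&(abs(P[:,1]-.212)<.05)&(P[:,2]>.06)&(P[:,2]<.1)]
from scipy.optimize import least_squares
print(least_squares(lambda t:np.hypot(g[:,0]-t[0],g[:,1]-t[1])-.03,[.593,.217]).x,len(g))
"
```

```text
t 1.7 pos [0.5978 0.2051 0.2374] rot [179.87   0.25  -5.18] w 0.0869 F [ 1.9 -0.7  1. ] j [ 37.  17.  -5.  -0. -68.  48.]
shift units [-0.14 -0.29  1.68] turn units [ 0.02  0.03 -0.02]
cap 267.184 211.00342857142857 [0.59607586 0.21686709 0.128     ] [0.59678412 0.21656416 0.13006363]
((641.879150390625, 209.0774688720703), (59.91987991333008, 70.96456146240234), 85.05115509033203)
[0.59392683 0.21760105] 460
```

apply_moves:
  targets:
    - [[-0.1,-0.29,0.4],[0,0.03,0],87]
    - [[0,0,0.6],[0,0,0],87]
    - [[0,0,0.4],[0,0,0],87]
    - [[0,0,0],[0,0,0],87]

```text
time_s: 2.15
tcp_pos: [0.5939, 0.2185, 0.1795]
eef_rot: [179.9, 0.0, -5.4]
contact_force: [0.1, -0.7, -0.6]
gripper_width: 0.087
```

```bash
python3 go.py .594 .217 .088 -5
```

```text
t 2.15 pos [0.5939 0.2185 0.1795] rot [ 1.7994e+02  2.0000e-02 -5.4000e+00] w 0.087 F [ 0.1 -0.7 -0.6] j [ 38.  19. -10.   0. -61.  47.]
shift units [0.01 0.03 2.29] turn units [ 0.01  0.   -0.05]
```

apply_moves:
  targets:
    - [[0,0.03,0.6],[0,0,-0.05],87]
    - [[0,0,0.6],[0,0,0],87]
    - [[0,0,0.5],[0,0,0],87]
    - [[0,0,0.3],[0,0,0],87]
    - [[0,0,0],[0,0,0],87]

```text
time_s: 2.65
tcp_pos: [0.595, 0.22, 0.101]
eef_rot: [-179.9, -0.2, -4.8]
contact_force: [0.2, -0.0, -0.6]
gripper_width: 0.087
```

```bash
python3 go.py .594 .217 .088 -5
```

```text
t 2.65 pos [0.595 0.22  0.101] rot [-179.94   -0.21   -4.83] w 0.087 F [ 0.2 -0.  -0.6] j [ 38.  24. -15.   0. -51.  47.]
shift units [-0.02  0.08  0.33] turn units [-0.01 -0.03  0.02]
```

apply_moves:
  targets:
    - [[-0.02,0.08,0.33],[0,-0.03,0],87]
    - [[0,0,0],[0,0,0],87]

```text
time_s: 2.85
tcp_pos: [0.5946, 0.2175, 0.0887]
eef_rot: [-179.9, -0.0, -4.8]
contact_force: [-0.1, -0.7, 0.9]
gripper_width: 0.0872
```

```bash
python3 go.py .594 .217 .088 -5; python3 -c "
from h import *
cap('side','s2.png')"
```

```text
t 2.85 pos [0.5946 0.2175 0.0887] rot [-1.7987e+02 -5.0000e-02 -4.7800e+00] w 0.0872 F [-0.1 -0.7  0.9] j [ 38.  24. -16.  -0. -50.  48.]
shift units [-0.01  0.01  0.02] turn units [-0.02 -0.01  0.03]
```

View pics/s2.png

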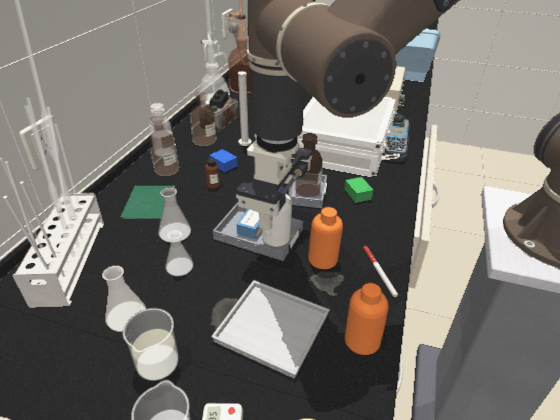

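The gripper stands astride the white bottle at about (275,215), aligned. Next I close it.

apply_moves:
  targets:
    - [[0,0,0],[0,0,0],50]
    - [[0,0,0],[0,0,0],50]
    - [[0,0,0],[0,0,0],50]
    - [[0,0,0],[0,0,0],50]
    - [[0,0,0],[0,0,0],50]
  squeeze: 25

```text
time_s: 3.4
tcp_pos: [0.597, 0.2188, 0.0928]
eef_rot: [-179.7, -0.4, -4.7]
contact_force: [-0.6, 0.2, -0.7]
gripper_width: 0.0585
```

apply_moves:
  targets:
    - [[0,0,0],[0,0,0],50]
    - [[0,0,0],[0,0,0],50]
    - [[0,0,-0.15],[0,0,0],50]
    - [[0,0,-0.25],[0,0,0],50]
    - [[0,0,-0.3],[0,0,0],50]

```text
time_s: 3.9
tcp_pos: [0.5956, 0.2179, 0.1205]
eef_rot: [-179.8, -0.2, -4.8]
contact_force: [0.1, -0.4, -0.9]
gripper_width: 0.0584
```

```bash
python3 go.py .594 .217 .170 -5
```

```text
t 3.9 pos [0.5956 0.2179 0.1205] rot [-1.7982e+02 -1.7000e-01 -4.7700e+00] w 0.0584 F [ 0.1 -0.4 -0.9] j [ 38.  22. -14.  -0. -54.  48.]
shift units [-0.03  0.02 -1.24] turn units [-0.02 -0.02  0.03]
```

apply_moves:
  targets:
    - [[0,0,-0.4],[0,0,0],50]
    - [[0,0,-0.5],[0,0,0],50]
    - [[0,0,-0.4],[0,0,0],50]
    - [[0,0,-0.2],[0,0,0],50]
    - [[0,0,0],[0,0,0],50]

```text
time_s: 4.4
tcp_pos: [0.5966, 0.2183, 0.1898]
eef_rot: [-179.6, -0.5, -4.7]
contact_force: [-0.2, -0.5, -1.3]
gripper_width: 0.0585
```

```bash
python3 go.py .443 .10 .170 -5; python3 -c "
from h import *
cap('side','s3.png')"
```

```text
t 4.4 pos [0.5966 0.2183 0.1898] rot [-179.6    -0.48   -4.74] w 0.0585 F [-0.2 -0.5 -1.3] j [ 38.  19.  -9.   0. -61.  48.]
shift units [-3.59  3.27  0.44] turn units [-0.05 -0.06  0.03]
```

View pics/s3.png

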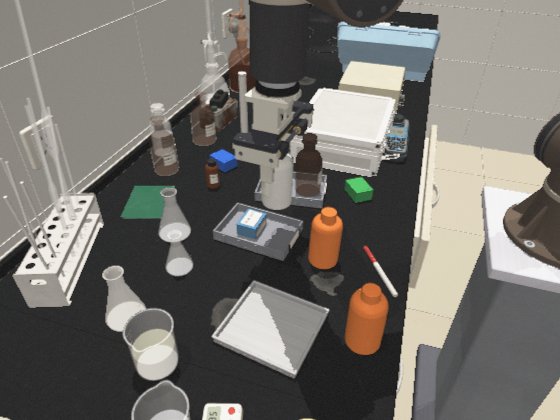

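The bottle hangs upright in the gripper at (277,180), and the carton at (250,225) is undisturbed. I carry it over now.

apply_moves:
  targets:
    - [[-0.2,0.3,0],[0,-0.05,0],50]
    - [[-0.45,0.5,0],[-0.05,0,0],50]
    - [[-0.5,0.5,0],[0,0,0],50]
    - [[-0.5,0.5,0],[0,0,0],50]
    - [[-0.5,0.4,0],[0,0,0],50]

```text
time_s: 4.95
tcp_pos: [0.4982, 0.1334, 0.1834]
eef_rot: [179.7, 0.4, -4.8]
contact_force: [-0.1, -0.2, -0.2]
gripper_width: 0.0582
```

```bash
python3 go.py .443 .10 .170 -5
```

```text
t 4.95 pos [0.4982 0.1334 0.1834] rot [179.69   0.42  -4.76] w 0.0582 F [-0.1 -0.2 -0.2] j [ 37.   9. -24.  -0. -58.  48.]
shift units [-1.3   0.94  0.35] turn units [0.04 0.05 0.03]
```

apply_moves:
  targets:
    - [[-0.5,0.4,0.1],[0.04,0.05,0],50]
    - [[-0.4,0.3,0.1],[0,0,0],50]
    - [[-0.3,0.2,0.1],[0,0,0],50]
    - [[0,0,0],[0,0,0],50]

```text
time_s: 5.35
tcp_pos: [0.4385, 0.0947, 0.168]
eef_rot: [179.8, 0.4, -4.9]
contact_force: [-0.3, 0.2, -1.5]
gripper_width: 0.0587
```

```bash
python3 go.py .443 .10 .120 -5
```

```text
t 5.35 pos [0.4385 0.0947 0.168 ] rot [179.84   0.4   -4.9 ] w 0.0587 F [-0.3  0.2 -1.5] j [ 37.   3. -33.  -0. -55.  48.]
shift units [ 0.11 -0.15  1.2 ] turn units [0.02 0.05 0.01]
```

apply_moves:
  targets:
    - [[0.11,-0.1,0.4],[0,0.04,0],50]
    - [[0,0,0.5],[0,0,0],50]
    - [[0,0,0.3],[0,0,0],50]
    - [[0,0,0],[0,0,0],50]

```text
time_s: 5.75
tcp_pos: [0.4428, 0.0973, 0.1182]
eef_rot: [179.8, 0.1, -4.9]
contact_force: [0.1, 0.7, -1.5]
gripper_width: 0.0584
```

```bash
python3 go.py .443 .10 .088 -5;  python3 - <<'E'
from h import *
for n in ('side','top'):
    c=cap(n,n+'4.png'); p=cloud(c); P=p.reshape(-1,3)
    g=P[(abs(P[:,0]-.443)<.04)&(abs(P[:,1]-.1)<.04)&(P[:,2]>.004)&(P[:,2]<.1)]
    print(n,len(g), np.percentile(g[:,2],[0,1,5,50]) if len(g) else '')
E
```

```text
t 5.75 pos [0.4428 0.0973 0.1182] rot [ 1.7984e+02  7.0000e-02 -4.9100e+00] w 0.0584 F [ 0.1  0.7 -1.5] j [ 37.   7. -36.   0. -47.  48.]
shift units [ 0.   -0.07  0.75] turn units [0.02 0.01 0.01]
side 665 [0.02933737 0.03203153 0.03471921 0.06462951]
top 0
```

View pics/side4.png

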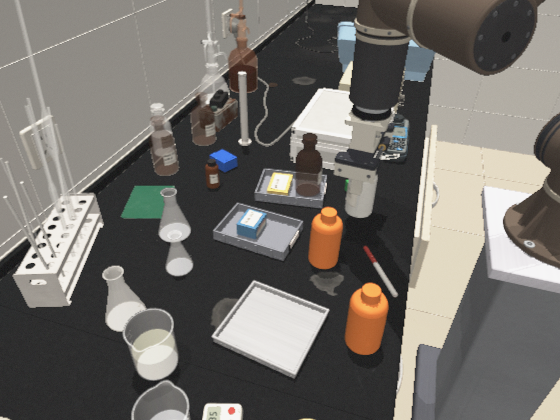

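apply_moves:
  targets:
    - [[0,0,0.3],[0,0,0],50]
    - [[0,0,0.2],[0,0,0],50]
    - [[0,0,0.1],[0,0,0],50]
    - [[0,0,0],[0,0,0],50]

```text
time_s: 6.25
tcp_pos: [0.4457, 0.0987, 0.0972]
eef_rot: [-180.0, -0.2, -4.9]
contact_force: [0.6, 0.5, -0.8]
gripper_width: 0.0584
```

```bash
python3 go.py .443 .10 .087 -5
```

```text
t 6.25 pos [0.4457 0.0987 0.0972] rot [-179.97   -0.23   -4.85] w 0.0584 F [ 0.6  0.5 -0.8] j [ 37.   9. -38.   0. -43.  48.]
shift units [-0.07 -0.03  0.26] turn units [-0.   -0.03  0.02]
```

apply_moves:
  targets:
    - [[-0.07,0,0.15],[0,-0.03,0],50]
    - [[0,0,0.05],[0,0,0],50]
    - [[0,0,0],[0,0,0],50]

```text
time_s: 6.55
tcp_pos: [0.4432, 0.0994, 0.0895]
eef_rot: [-179.9, -0.0, -4.8]
contact_force: [-0.0, -0.3, -0.5]
gripper_width: 0.0586
```

apply_moves:
  targets:
    - [[0,0,0.06],[0,0,0],50]
    - [[0,0,0],[0,0,0],50]

```text
time_s: 6.75
tcp_pos: [0.4434, 0.0995, 0.0871]
eef_rot: [-179.9, -0.0, -4.8]
contact_force: [-0.4, -0.5, -1.4]
gripper_width: 0.0585
```

```bash
python3 go.py .443 .10 .087 -5
```

```text
t 6.75 pos [0.4434 0.0995 0.0871] rot [-1.7991e+02 -5.0000e-02 -4.8300e+00] w 0.0585 F [-0.4 -0.5 -1.4] j [ 38.  10. -38.  -0. -42.  48.]
shift units [-0.01 -0.01  0.  ] turn units [-0.01 -0.01  0.02]
```

apply_moves:
  targets:
    - [[0,0,0.04],[0,0,0],50]
    - [[0,0,0],[0,0,0],50]

```text
time_s: 6.95
tcp_pos: [0.4443, 0.0997, 0.0869]
eef_rot: [-179.9, -0.2, -4.8]
contact_force: [0.5, -0.2, -1.5]
gripper_width: 0.0583
```

apply_moves:
  targets:
    - [[0,0,0.04],[0,0,0],50]
    - [[0,0,0],[0,0,0],50]

```text
time_s: 7.15
tcp_pos: [0.4453, 0.1, 0.0869]
eef_rot: [-179.9, -0.3, -4.7]
contact_force: [0.7, 0.1, -0.8]
gripper_width: 0.0586
```

```bash
python3 go.py .443 .10 .087 -5
```

```text
t 7.15 pos [0.4453 0.1    0.0869] rot [-179.87   -0.28   -4.7 ] w 0.0586 F [ 0.7  0.1 -0.8] j [ 38.  10. -38.   0. -42.  48.]
shift units [-0.06  0.   -0.  ] turn units [-0.02 -0.03  0.04]
```

apply_moves:
  targets:
    - [[-0.05,0,0.08],[0,-0.03,0],50]
    - [[0,0,0.04],[0,0,0],50]
    - [[0,0,0],[0,0,0],50]

```text
time_s: 7.45
tcp_pos: [0.4466, 0.1002, 0.0867]
eef_rot: [-179.9, -0.4, -4.5]
contact_force: [-1.2, -0.2, -2.0]
gripper_width: 0.0584
```

```bash
python3 go.py .443 .10 .087 -5; python3 - <<'E'
from h import *
c=cap('side'); P=cloud(c).reshape(-1,3)
g=P[(abs(P[:,0]-.443)<.04)&(abs(P[:,1]-.1)<.04)&(P[:,2]>.002)&(P[:,2]<.1)]
print(np.percentile(g[:,2],[0,1,5,50]))
cv2.imwrite('pics/s5.png',cv2.resize(c['img'][130:260,300:440],None,fx=4,fy=4))
E
```

```text
t 7.45 pos [0.4466 0.1002 0.0867] rot [-179.86   -0.4    -4.49] w 0.0584 F [-1.2 -0.2 -2. ] j [ 38.  10. -38.   0. -42.  48.]
shift units [-0.09  0.01 -0.01] turn units [-0.02 -0.05  0.06]
[0.00218229 0.00297199 0.00635288 0.04166223]
```

View pics/s5.png

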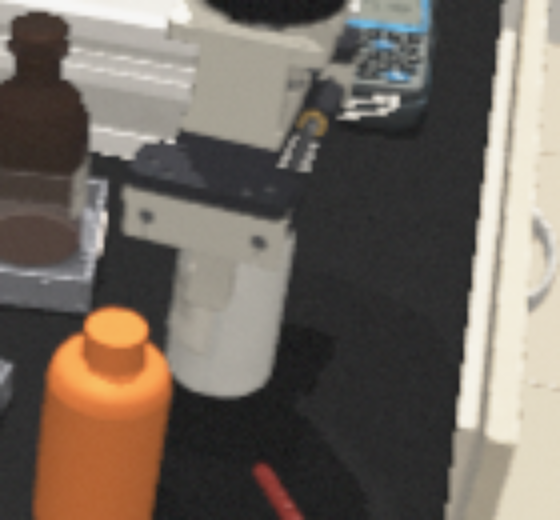

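apply_moves:
  targets:
    - [[-0.09,0,0.1],[0,-0.05,0.05],50]

```text
time_s: 7.6
tcp_pos: [0.4461, 0.1008, 0.0852]
eef_rot: [-179.9, -0.3, -4.7]
contact_force: [4.0, -14.4, 39.9]
gripper_width: 0.0586
```

apply_moves:
  targets:
    - [[0,0,0.08],[0,0,0],50]

```text
time_s: 7.7
tcp_pos: [0.4479, 0.1006, 0.0846]
eef_rot: [-179.9, -0.5, -4.6]
contact_force: [-11.1, -4.7, 38.1]
gripper_width: 0.0582
```

```bash
python3 go.py .443 .10 .087 -5
```

```text
t 7.7 pos [0.4479 0.1006 0.0846] rot [-179.88   -0.48   -4.6 ] w 0.0582 F [-11.1  -4.7  38.1] j [ 38.  10. -38.   0. -41.  48.]
shift units [-0.12  0.03 -0.06] turn units [-0.01 -0.06  0.05]
```

apply_moves:
  targets:
    - [[0,0,-0.02],[0,-0.03,0],50]

```text
time_s: 7.8
tcp_pos: [0.4482, 0.1006, 0.086]
eef_rot: [-179.9, -0.3, -4.6]
contact_force: [0.2, -0.8, -1.1]
gripper_width: 0.0589
```

```bash
python3 go.py .445 .10 .085 -5
```

```text
t 7.8 pos [0.4482 0.1006 0.086 ] rot [-179.87   -0.29   -4.6 ] w 0.0589 F [ 0.2 -0.8 -1.1] j [ 37.  10. -38.   0. -42.  48.]
shift units [-0.08  0.02  0.02] turn units [-0.02 -0.04  0.05]
```

apply_moves:
  targets:
    - [[0,0,0.03],[0,-0.03,0],58.5]
    - [[0,0,0.02],[0,0,0],62]
    - [[0,0,0],[0,0,0],68]
    - [[0,0,0],[0,0,0],76]
    - [[0,0,0],[0,0,0],87]

```text
time_s: 8.3
tcp_pos: [0.4477, 0.1006, 0.0823]
eef_rot: [-179.9, 0.1, -4.6]
contact_force: [-0.3, -0.8, -0.1]
gripper_width: 0.0787
```

apply_moves:
  targets:
    - [[0,0,0],[0,0,0],87]
    - [[0,0,0],[0,0,0],87]

```text
time_s: 8.5
tcp_pos: [0.4475, 0.1006, 0.0819]
eef_rot: [-179.9, 0.1, -4.6]
contact_force: [0.5, 0.2, -1.2]
gripper_width: 0.0865
```

```bash
python3 go.py .445 .10 .085 -5; python3 - <<'E'
from h import *
c=cap('side')
cv2.imwrite('pics/s6.png',cv2.resize(c['img'][130:260,300:440],None,fx=4,fy=4))
E
```

```text
t 8.5 pos [0.4475 0.1006 0.0819] rot [-1.7991e+02  9.0000e-02 -4.6300e+00] w 0.0865 F [ 0.5  0.2 -1.2] j [ 37.  11. -38.  -0. -42.  48.]
shift units [-0.06  0.02 -0.08] turn units [-0.01  0.01  0.05]
```

View pics/s6.png

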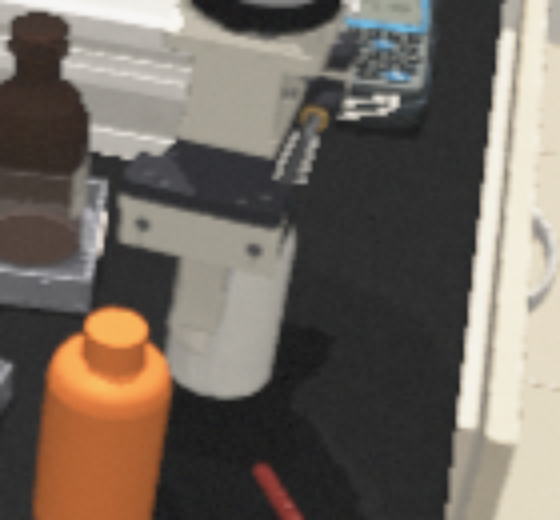

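The bottle stands free and upright at crop (222,330). I withdraw straight up.

apply_moves:
  targets:
    - [[0,0,-0.3],[0,0,0],87]
    - [[0,0,-0.5],[0,0,0],87]
    - [[0,0,-0.6],[0,0,0],87]
    - [[0,0,-0.6],[0,0,0],87]
    - [[0,0,-0.8],[0,0,0],87]

```text
time_s: 9.05
tcp_pos: [0.4448, 0.0987, 0.1932]
eef_rot: [179.7, 0.6, -4.7]
contact_force: [-0.1, 0.1, -0.1]
gripper_width: 0.0869
```

```bash
python3 go.py .653 .207 .2 85; python3 - <<'E'
from h import *
c=cap('side','s7.png')
for n in ('side','top'):
    p=cloud(cap(n,n+'7.png')); P=p.reshape(-1,3)
    g=P[(abs(P[:,0]-.446)<.045)&(abs(P[:,1]-.1)<.045)&(P[:,2]>.003)&(P[:,2]<.15)]
    if len(g)<20: continue
    from scipy.optimize import least_squares
    for a,b in((.01,.04),(.06,.09)):
        q=g[(g[:,2]>a)&(g[:,2]<b)]; print(n,len(q),least_squares(lambda t:np.hypot(q[:,0]-t[0],q[:,1]-t[1])-.03,[.446,.1]).x.round(4) if len(q)>9 else '', g[:,2].max())
E
```

```text
t 9.05 pos [0.4448 0.0987 0.1932] rot [179.74   0.57  -4.68] w 0.0869 F [-0.1  0.1 -0.1] j [ 37.   2. -30.  -0. -59.  48.]
shift units [ 4.97 -3.12 -0.23] turn units [ -0.03   0.08 -11.21]
side 288 [0.4428 0.101 ] 0.12422077589456099
side 321 [0.4421 0.1002] 0.12422077589456099
```

View pics/s7.png

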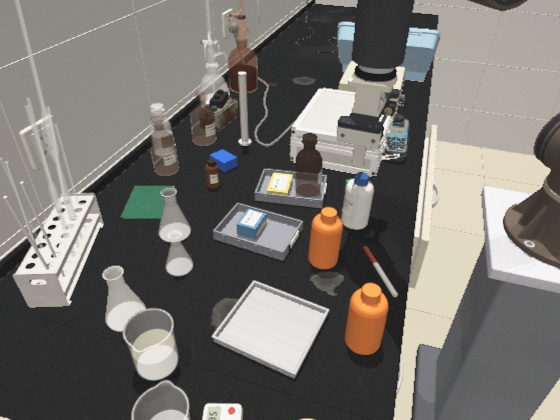

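The white bottle stands upright at (357,205), measured at (0.4425, 0.1005) with its top at 0.124. Next I turn the gripper for the carton.

apply_moves:
  targets:
    - [[0,0,-0.2],[0,0.06,1],87]
    - [[0,0,-0.2],[0,0,1],87]
    - [[0,0,0],[0,0,1],75]
    - [[0,0,0],[0,0,1],60]
    - [[0,0,0],[0,0,1],60]

```text
time_s: 9.7
tcp_pos: [0.4444, 0.0989, 0.2078]
eef_rot: [179.9, -0.1, -46.1]
contact_force: [-0.6, -0.1, 0.2]
gripper_width: 0.0684
```

apply_moves:
  targets:
    - [[0,0,0],[0,0,1],60]
    - [[0,0,0],[0,0,1],60]
    - [[0,0,0],[0,0,1],60]
    - [[0,0,0],[0,0,1],60]
    - [[0,0,0],[0,0,1],60]

```text
time_s: 10.2
tcp_pos: [0.4416, 0.0977, 0.2024]
eef_rot: [179.5, -0.3, -87.9]
contact_force: [-0.9, 0.4, -0.1]
gripper_width: 0.0599
```

```bash
python3 go.py .653 .207 .2 -95
```

```text
t 10.2 pos [0.4416 0.0977 0.2024] rot [179.54  -0.34 -87.85] w 0.0599 F [-0.9  0.4 -0.1] j [ 38.   1. -29.   0. -60. -35.]
shift units [-2.53 -5.38  0.  ] turn units [ 0.05 -0.05  0.89]
```

apply_moves:
  targets:
    - [[-0.35,-0.75,0],[0,0,0.6],60]
    - [[-0.3,-0.85,0],[0,0,0],60]
    - [[-0.3,-0.85,0],[0,0,0],60]
    - [[-0.3,-0.85,0],[0,0,0],60]
    - [[-0.3,-0.85,0],[0,0,0],60]

```text
time_s: 10.7
tcp_pos: [0.6092, 0.1529, 0.1954]
eef_rot: [179.2, -0.5, -93.2]
contact_force: [0.1, -0.1, 0.9]
gripper_width: 0.06
```

```bash
python3 go.py .653 .207 .2 -95
```

```text
t 10.7 pos [0.6092 0.1529 0.1954] rot [179.22  -0.47 -93.16] w 0.06 F [ 0.1 -0.1  0.9] j [ 32.  19.  -9.  -0. -64. -35.]
shift units [-1.41 -1.02 -0.14] turn units [ 0.1  -0.06  0.23]
```

apply_moves:
  targets:
    - [[-0.5,-0.4,-0.1],[0.1,-0.05,0.2],60]
    - [[-0.5,-0.35,0],[0,0,0],60]
    - [[-0.35,-0.25,0],[0,0,0],60]
    - [[0,0,0],[0,0,0],60]

```text
time_s: 11.1
tcp_pos: [0.6568, 0.2052, 0.1897]
eef_rot: [179.6, -0.4, -95.0]
contact_force: [-0.4, -0.2, -0.1]
gripper_width: 0.0602
```

```bash
python3 go.py .654 .208 .1 -95; python3 - <<'E'
from h import *
for n in ('side','top','wrist'):
    c=cap(n,n+'8.png'); P=cloud(c).reshape(-1,3)
    q=P[(abs(P[:,0]-.654)<.04)&(abs(P[:,1]-.208)<.045)&(P[:,2]>.031)&(P[:,2]<.040)]
    if len(q)>20: print(n,len(q),cv2.minAreaRect((q[:,:2]*1000).astype(np.float32)),np.median(q[:,2]))
E
```

```text
t 11.1 pos [0.6568 0.2052 0.1897] rot [179.58  -0.38 -94.98] w 0.0602 F [-0.4 -0.2 -0.1] j [ 34.  24.  -1.   0. -65. -39.]
shift units [-0.08  0.06  2.24] turn units [ 0.05 -0.05  0.  ]
side 391 ((652.7850952148438, 209.6389923095703), (62.49351501464844, 46.680625915527344), 85.78203582763672) 0.03437703564204808
wrist 2604 ((654.3782348632812, 207.9455108642578), (59.60143280029297, 45.23808670043945), 85.42947387695312) 0.035821508348899744
```

View pics/side8.png

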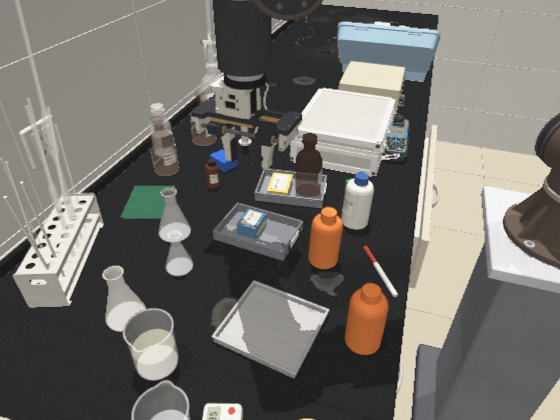

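View pics/wrist8.png

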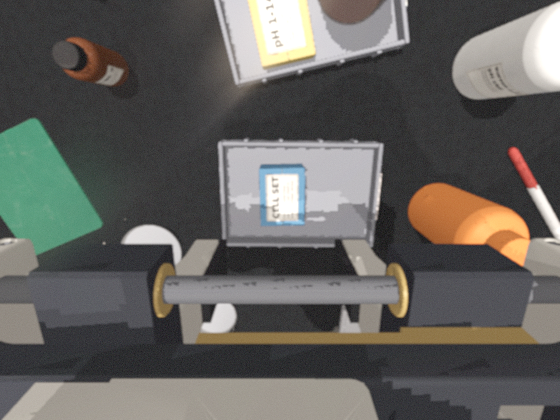

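The wrist view shows the carton "CELL SET" at px (283,195), alone in the bin, centred at (0.654, 0.208) and measuring 45x60 mm. I descend.

apply_moves:
  targets:
    - [[-0.08,0.06,0.5],[0.05,-0.05,0],60]
    - [[0,0,0.6],[0,0,0],60]
    - [[0,0,0.6],[0,0,0],60]
    - [[0,0,0.5],[0,0,0],60]
    - [[0,0,0],[0,0,0],60]

```text
time_s: 11.75
tcp_pos: [0.651, 0.2042, 0.1026]
eef_rot: [-179.9, 0.2, -95.1]
contact_force: [0.3, -0.4, 0.0]
gripper_width: 0.0601
```

```bash
python3 go.py .654 .208 .06 -95
```

```text
t 11.75 pos [0.651  0.2042 0.1026] rot [-1.7986e+02  1.6000e-01 -9.5110e+01] w 0.0601 F [ 0.3 -0.4  0. ] j [ 34.  27.  -8.  -0. -54. -39.]
shift units [-0.1  -0.06  1.06] turn units [-0.02  0.02 -0.01]
```

apply_moves:
  targets:
    - [[-0.1,-0.06,0.4],[0,0,0],60]
    - [[0,0,0.4],[0,0,0],60]
    - [[0,0,0.25],[0,0,0],60]
    - [[0,0,0],[0,0,0],60]

```text
time_s: 12.15
tcp_pos: [0.655, 0.208, 0.0625]
eef_rot: [-179.6, 0.3, -95.1]
contact_force: [0.3, 0.5, 0.2]
gripper_width: 0.06
```

```bash
python3 go.py .654 .208 .0275 -95
```

```text
t 12.15 pos [0.655  0.208  0.0625] rot [-179.63    0.3   -95.12] w 0.06 F [0.3 0.5 0.2] j [ 34.  30. -10.  -0. -50. -39.]
shift units [0.01 0.03 0.87] turn units [-0.05  0.04 -0.02]
```

apply_moves:
  targets:
    - [[0,0.03,0.35],[-0.05,0.04,0],60]
    - [[0,0,0.3],[0,0,0],60]
    - [[0,0,0.15],[0,0,0],60]
    - [[0,0,0],[0,0,0],60]

```text
time_s: 12.55
tcp_pos: [0.6548, 0.2086, 0.0297]
eef_rot: [-179.9, 0.0, -95.1]
contact_force: [0.0, -0.9, 1.1]
gripper_width: 0.0602
```

```bash
python3 go.py .654 .208 .0275 -95; python3 - <<'E'
from h import *
c=cap('side')
cv2.imwrite('pics/s9.png',cv2.resize(c['img'][150:270,190:330],None,fx=4,fy=4))
E
```

```text
t 12.55 pos [0.6548 0.2086 0.0297] rot [-1.7994e+02  2.0000e-02 -9.5110e+01] w 0.0602 F [ 0.  -0.9  1.1] j [ 34.  32. -11.   0. -47. -39.]
shift units [0.02 0.02 0.06] turn units [-0.01  0.   -0.01]
```

View pics/s9.png

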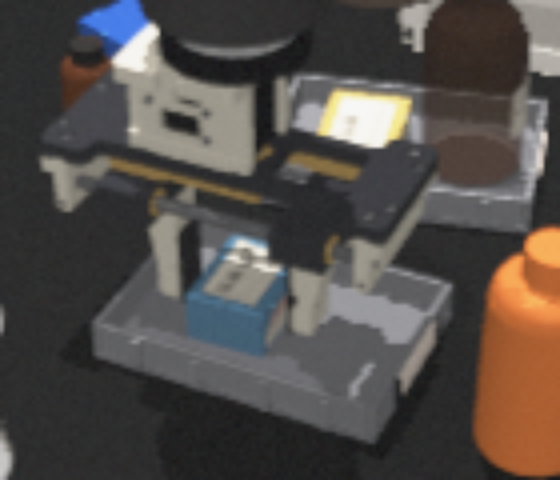

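The fingers stand before and behind the carton (crop (235,300)) with clearance. I close.

apply_moves:
  targets:
    - [[0,0,0.06],[0,0,0],35]
    - [[0,0,0],[0,0,0],35]
    - [[0,0,0],[0,0,0],35]
    - [[0,0,0],[0,0,0],35]
    - [[0,0,0],[0,0,0],35]
  squeeze: 25

```text
time_s: 13.1
tcp_pos: [0.6557, 0.209, 0.0289]
eef_rot: [-179.8, 0.1, -95.1]
contact_force: [-0.3, 0.3, -0.9]
gripper_width: 0.0451
```

```bash
python3 go.py .654 .208 .0275 -95
```

```text
t 13.1 pos [0.6557 0.209  0.0289] rot [-1.7983e+02  1.0000e-01 -9.5090e+01] w 0.0451 F [-0.3  0.3 -0.9] j [ 34.  32. -11.   0. -47. -39.]
shift units [0.03 0.04 0.04] turn units [-0.02  0.01 -0.01]
```

apply_moves:
  targets:
    - [[0,0,-0.2],[0,0,0],35]
    - [[0,0,-0.5],[0,0,0],35]
    - [[0,0,-0.8],[0,0,0],35]
    - [[0,0,-0.8],[0,0,0],35]
    - [[0,0,-0.8],[0,0,0],35]

```text
time_s: 13.6
tcp_pos: [0.6525, 0.2072, 0.1532]
eef_rot: [179.7, -0.2, -95.1]
contact_force: [-0.2, 0.6, 0.1]
gripper_width: 0.0449
```

```bash
python3 go.py .535 .441 .17 -98.6
```

```text
t 13.6 pos [0.6525 0.2072 0.1532] rot [179.69  -0.23 -95.13] w 0.0449 F [-0.2  0.6  0.1] j [ 34.  25.  -4.  -0. -61. -39.]
shift units [-5.56  3.45 -0.42] turn units [ 0.04 -0.03  0.43]
```

apply_moves:
  targets:
    - [[-0.4,0.25,-0.3],[0,0,0.2],35]
    - [[-0.75,0.45,-0.2],[0,0,0.2],35]
    - [[-0.8,0.5,0],[0,0,0],35]
    - [[-0.8,0.5,0],[0,0,0],35]
    - [[-0.8,0.5,0],[0,0,0],35]

```text
time_s: 14.1
tcp_pos: [0.5875, 0.3611, 0.1867]
eef_rot: [-179.6, 0.3, -98.9]
contact_force: [1.1, 1.0, -0.4]
gripper_width: 0.0449
```

```bash
python3 go.py .535 .441 .15 -98.6; python3 - <<'E'
from h import *
cap('side','s10.png')
E
```

```text
t 14.1 pos [0.5875 0.3611 0.1867] rot [-179.62    0.31  -98.87] w 0.0449 F [ 1.1  1.  -0.4] j [ 48.  24.  -2.   0. -64. -57.]
shift units [-1.77  1.61  0.92] turn units [-0.05  0.04 -0.03]
```

View pics/s10.png

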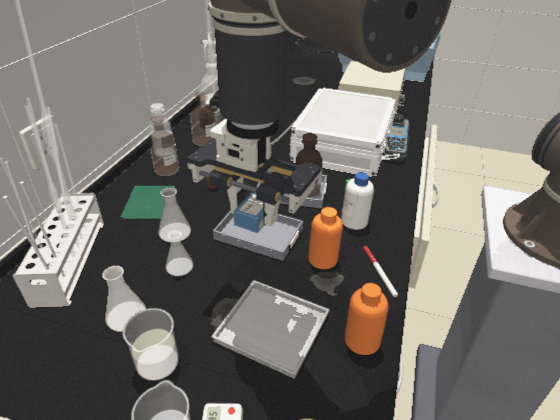

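The carton is held level at (248,215) on its way, and the bottle still stands at (357,205).

apply_moves:
  targets:
    - [[-0.6,0.55,0],[-0.05,0.04,0],35]
    - [[-0.55,0.5,0.1],[0,0,0],35]
    - [[-0.4,0.35,0.2],[0,0,0],35]
    - [[0,0,0.2],[0,0,0],35]
    - [[0,0,0],[0,0,0],35]

```text
time_s: 14.65
tcp_pos: [0.5365, 0.4413, 0.1701]
eef_rot: [-179.9, 0.3, -98.5]
contact_force: [-0.6, -1.4, -1.8]
gripper_width: 0.0448
```

```bash
python3 go.py .535 .441 .08 -98.6
```

```text
t 14.65 pos [0.5365 0.4413 0.1701] rot [-179.9     0.26  -98.46] w 0.0448 F [-0.6 -1.4 -1.8] j [ 55.  25.  -2.  -0. -62. -64.]
shift units [0.02 0.04 2.25] turn units [-0.01  0.03  0.02]
```

apply_moves:
  targets:
    - [[0,0.04,0.5],[0,0.03,0],35]
    - [[0,0,0.6],[0,0,0],35]
    - [[0,0,0.6],[0,0,0],35]
    - [[0,0,0.4],[0,0,0],35]
    - [[0,0,0],[0,0,0],35]

```text
time_s: 15.15
tcp_pos: [0.5388, 0.4389, 0.0881]
eef_rot: [-179.7, 0.2, -98.6]
contact_force: [0.4, -0.2, -1.2]
gripper_width: 0.0449
```

```bash
python3 go.py .535 .441 .05 -98.6; python3 - <<'E'
from h import *
c=cap('side')
cv2.imwrite('pics/s11.png',cv2.resize(c['img'][200:400,190:400],None,fx=3,fy=3))
E
```

```text
t 15.15 pos [0.5388 0.4389 0.0881] rot [-179.72    0.22  -98.62] w 0.0449 F [ 0.4 -0.2 -1.2] j [ 55.  29.  -7.   0. -53. -64.]
shift units [-0.03  0.11  0.95] turn units [-0.04  0.03 -0.  ]
```

View pics/s11.png

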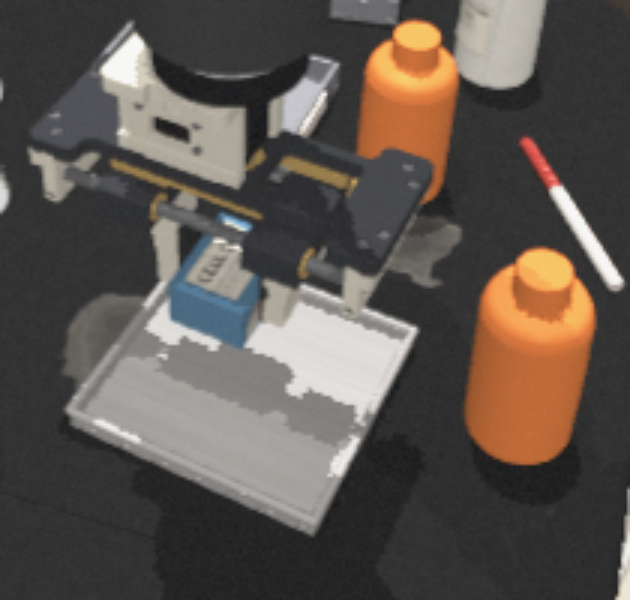

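The carton hangs level above the tray, and the gripper clears both orange bottles.

apply_moves:
  targets:
    - [[-0.03,0.11,0.4],[-0.04,0.03,0],35]
    - [[0,0,0.4],[0,0,0],35]
    - [[0,0,0.3],[0,0,0],35]
    - [[0,0,0],[0,0,0],35]

```text
time_s: 15.6
tcp_pos: [0.5372, 0.4419, 0.046]
eef_rot: [-179.8, 0.3, -98.7]
contact_force: [0.1, -0.5, -1.4]
gripper_width: 0.0449
```

```bash
python3 go.py .535 .441 .03 -98.6
```

```text
t 15.6 pos [0.5372 0.4419 0.046 ] rot [-179.84    0.27  -98.67] w 0.0449 F [ 0.1 -0.5 -1.4] j [ 55.  32.  -9.   0. -49. -64.]
shift units [0.03 0.05 0.4 ] turn units [-0.02  0.03 -0.01]
```

apply_moves:
  targets:
    - [[0,0.05,0.2],[0,0.03,0],35]
    - [[0,0,0.15],[0,0,0],35]
    - [[0,0,0.03],[0,0,0],35]

```text
time_s: 15.9
tcp_pos: [0.5355, 0.4426, 0.03]
eef_rot: [-179.8, 0.0, -98.6]
contact_force: [-0.2, 0.8, -0.8]
gripper_width: 0.0448
```

apply_moves:
  targets:
    - [[0,0,0.03],[0,0,0],35]

```text
time_s: 16.0
tcp_pos: [0.5354, 0.4427, 0.0287]
eef_rot: [-179.8, 0.0, -98.6]
contact_force: [0.1, 0.2, -0.6]
gripper_width: 0.0448
```

```bash
python3 go.py .535 .441 .0285 -98.6
```

```text
t 16.0 pos [0.5354 0.4427 0.0287] rot [-1.7981e+02  2.0000e-02 -9.8630e+01] w 0.0448 F [ 0.1  0.2 -0.6] j [ 56.  33. -10.   0. -47. -64.]
shift units [0.04 0.   0.  ] turn units [-0.02  0.   -0.  ]
```

Almost down. I feel for contact in 1 mm steps.

apply_moves:
  targets:
    - [[0,0,0.03],[-0.02,0,0],35]

```text
time_s: 16.1
tcp_pos: [0.5355, 0.4427, 0.0284]
eef_rot: [-179.9, 0.0, -98.6]
contact_force: [-5.7, -3.4, 13.2]
gripper_width: 0.0449
```

apply_moves:
  targets:
    - [[0,0,0.03],[0,0,0],35]

```text
time_s: 16.2
tcp_pos: [0.5355, 0.4428, 0.0285]
eef_rot: [-179.9, 0.0, -98.6]
contact_force: [-3.0, -2.8, 7.4]
gripper_width: 0.0447
```

Contact with the tray floor shows as +7 to +13 N. I release.

apply_moves:
  targets:
    - [[0,0,0],[0,0,0],48]
    - [[0,0,0],[0,0,0],55]
    - [[0,0,0],[0,0,0],60]
    - [[0,0,0],[0,0,0],60]

```text
time_s: 16.6
tcp_pos: [0.5363, 0.4436, 0.0301]
eef_rot: [-179.9, 0.2, -98.6]
contact_force: [0.2, -0.2, -0.2]
gripper_width: 0.0595
```

apply_moves:
  targets:
    - [[0,0,-0.2],[0,0,0],60]
    - [[0,0,-0.4],[0,0,0],60]
    - [[0,0,-0.8],[0,0,0],60]
    - [[0,0,-0.9],[0,0,0],60]
    - [[0,0,-0.9],[0,0,0],60]

```text
time_s: 17.1
tcp_pos: [0.5338, 0.4405, 0.1568]
eef_rot: [179.8, -0.4, -98.6]
contact_force: [0.0, 0.7, -0.2]
gripper_width: 0.0601
```

apply_moves:
  targets:
    - [[0,0,-0.8],[0,0,0],60]
    - [[-0.6,0,-0.4],[0,0,0],60]
    - [[-0.8,0,0],[0,0,0],60]
    - [[-0.8,0,0],[0,0,0],60]
    - [[0,0,0],[0,0,0],60]

```text
time_s: 17.6
tcp_pos: [0.5499, 0.5314, 0.2205]
eef_rot: [-179.7, 0.4, -98.7]
contact_force: [0.2, 0.5, -0.1]
gripper_width: 0.0603
```

```bash
python3 go.py .535 .441 .0285 -98.6; python3 - <<'E'
from h import *
from scipy.optimize import least_squares
for n in ('side','top','wrist'):
    c=cap(n,n+'12.png'); P=cloud(c).reshape(-1,3)
    q=P[(abs(P[:,0]-.535)<.045)&(abs(P[:,1]-.442)<.045)&(P[:,2]>.030)&(P[:,2]<.045)]
    if len(q)>20: print(n,len(q),cv2.minAreaRect((q[:,:2]*1000).astype(np.float32)),np.percentile(q[:,2],[2,50,98]).round(4))
    if n=='wrist': 
        A=np.c_[q[:,:2]-q[:,:2].mean(0),np.ones(len(q))]; print('slope',np.linalg.lstsq(A,q[:,2],rcond=None)[0])
    g=P[(abs(P[:,0]-.443)<.045)&(abs(P[:,1]-.1)<.045)&(P[:,2]>.003)&(P[:,2]<.15)]
    if len(g)>30: print(n,'bottle',least_squares(lambda t:np.hypot(g[g[:,2]<.09][:,0]-t[0],g[g[:,2]<.09][:,1]-t[1])-.03,[.443,.1]).x.round(4),g[:,2].max())
E
```

```text
t 17.6 pos [0.5499 0.5314 0.2205] rot [-179.74    0.36  -98.66] w 0.0603 F [ 0.2  0.5 -0.1] j [ 59.  29.  12.   0. -72. -67.]
shift units [2.32 0.05 4.79] turn units [-0.03  0.04 -0.01]
side 802 ((534.1258544921875, 442.5081481933594), (61.83125686645508, 47.24475860595703), 81.97010040283203) [0.0308 0.0347 0.0368]
side bottle [0.4424 0.1004] 0.12454598520316124
top 486 ((535.173828125, 439.87994384765625), (60.14569854736328, 45.530784606933594), 80.3379135131836) [0.0312 0.0356 0.0397]
top bottle [0.4427 0.099 ] 0.12814385605690626
wrist 2813 ((536.3558349609375, 441.41815185546875), (59.37068557739258, 45.300113677978516), 81.19608306884766) [0.0341 0.0358 0.0375]
slope [2.48513193e-03 9.86500452e-05 3.57658708e-02]
```

View pics/side12.png

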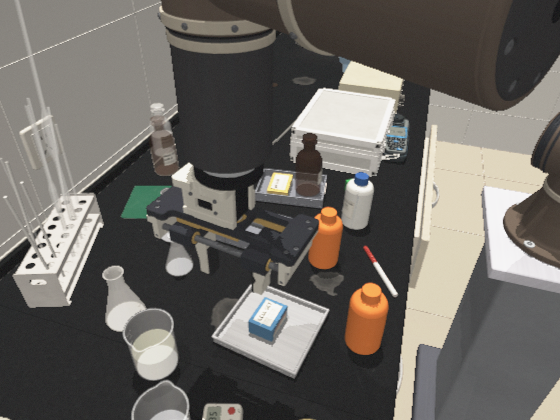

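View pics/wrist12.png

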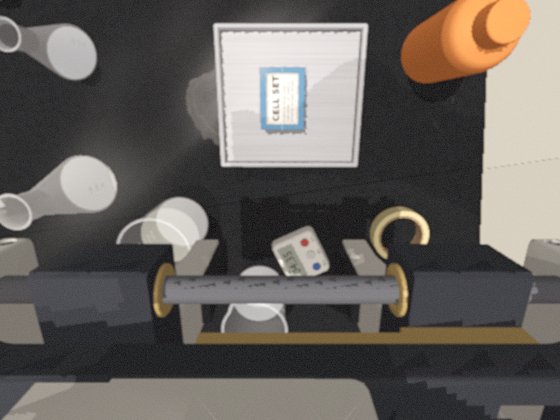

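The carton lies flat in the tray (wrist px (283,100)), label up, with its top at 0.036 and level. The bottle is upright at (357,205). The robot is clear of both and touching nothing.

apply_moves:
  targets:
    - [[0,0,-0.1],[0,0,0],60]
    - [[0,0,0],[0,0,0],60]
    - [[0,0,0],[0,0,0],60]

```text
time_s: 18.05
tcp_pos: [0.5495, 0.5258, 0.2253]
eef_rot: [-179.8, 0.2, -98.8]
contact_force: [-0.1, 0.3, -0.7]
gripper_width: 0.0601
```

```bash
python3 -c "
from plant import r
s=r.get_state(); print(s['time_s'],s['contact_force'],s['qd'].round(1)); print(r.close_job())"
```

```text
18.05 [-0.12161379  0.28122834 -0.7249547 ] [-0.2 -0.7  0.   0.3 -0.1  0.1]
the job is handed in; nothing more can be done
None
```

I did both parts in the order asked and handed the job in at 18.05 s, but the bottle touched down on the bench at about 40 N.

- **Bottle:** I lifted the white bottle from the stock bin and stood it upright on the bare bench at about (0.4425, 0.100). The last check puts its top at 0.125–0.128 m.
- **Carton:** I took the "CELL SET" carton from behind where the bottle stood and laid it label up in the steel tray at about (0.535, 0.441). Its top is at 0.036 m, as expected for a 30 mm carton on the 6 mm floor, and the wrist camera shows it level. The three cameras agree on its position within about 3 mm.
- **Robot:** At hand-in the gripper was clear of everything, with a contact reading under 1 N. The look-alikes I could see were undisturbed.
- **The firm touchdown:** the wrist force read up to 39.9 N for two steps as the bottle met the bench, because the arm overshot a small downward step. That is far below the 120 N wrist limit. The 40 N limit is for the arm or gripper body pressing on something; here the held bottle met the bench, but the reading is close to that figure. The bottle stayed upright.

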